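# Show the label end of a glass calibration plate to the measuring head

## Robot

A 6-joint arm with a two-finger parallel gripper is mounted at the origin on the work surface. World frame = base frame: x ahead of the robot, y to its left, z up, the work surface at z = 0. Lengths are in m, angles in rad, forces in N, time in s.
With the tool pointing down it reaches from about 0.3 to 0.775 m from the base axis. Payload 14.6 kg.
Tool frame: the origin (TCP) lies midway between the tips of the shut fingers; the grasp point (between the pads) lies 19 mm behind it (ctrl.tcp_to_grasp is the distance from the TCP to the grasp point, in m); x points along the fingers, y is the direction in which the jaws open and shut, and the axes are right-handed (so a half turn about x gives the same grasp; the last joint's range is limited). The gripper opens to 94 mm and grips with 3 to 60 N. Pads are 16 mm wide; open, the fingers measure 119 mm over their backs; the gripper's body (75 mm by 177 mm) begins 78 mm behind the grasp point.
Start: joints at [-1.281, 0.3, 1.521, -0, 1.321, -0.067], TCP at [0.192, -0.515, 0.205] pointing down, gripper open.
Joint ranges: [-3.03, 3.03], [-0.79, 2.21], [0.23, 2.52], [-1.04, 4.18], [0, 3.07], [-2.55, 2.55]. Speed limits (rad/s): [2.22, 2.22, 2.57, 3.14, 3.14, 3.14].

## Interface

Orientations are given as [roll, pitch, yaw] about the fixed x, y, z axes, in that order (R = Rz(yaw) Ry(pitch) Rx(roll)).
In Python, from station import ctrl gives the robot as it stands.
- The arm moves only by the tool jog_arm, never from a script. Its argument "rows" is one flat list of numbers, 7 for each row, row after row: the shift along the world's x, y, z in m, then the turn, a rotation vector about the world's x, y, z in degrees, then the closure, from 0 (fully open) to 1 (shut). A call has 1 to 8 rows; each row shifts and turns the commanded pose from where the row before left it; what a row does not reach is not made up. A row lasts 1/12 s, in which the tool goes at most 41.7 mm and 7.16 degrees, less where a joint would pass 70% of its speed; a pose out of reach is approached as far as the arm can. A call with a gripper value outside its range is refused whole. The fingers move at their own pace and stop on an object; "squeeze" is the grip in N (left out, the last holds). Time passes only in rows, so rows that do not move let the fingers close. It gives the time, the measured TCP pose, the force and the opening at its end, in the units of the state.
- ctrl.get_obs(): the state, without advancing time (a new reading comes with each control period).
- ctrl.camera(name): name is "scene" or "top" or "wrist"; returns (picture, depth): 420x560x3 uint8, red, green, blue; 420x560 float32, m along the optical axis (not along the pixel's ray), 0 where there is no reading.
- ctrl.camera_model(name): a dict with "K" (3x3 intrinsics, pixels), "extrinsics" (4x4, takes a point from camera to world coordinates). Camera axes: x right, y down, z forward; pixel columns grow to the right and rows downward; lengths in m; the calibration is good to about 2 mm. A picture is of the moment at which its call begins: read the wrist's pose just before it. camera_model takes no time and is no camera call; for the wrist camera it gives the pose at the moment of the call.
- ctrl.hand_in(): hands the job in, once; it reports no verdict.
The state is a dict: "time_s": time; "qpos": joint angles; "joint_vel": joint speeds; "tau": joint torques, N m; "ee_pos": TCP position; "eef_rot": TCP orientation; "force": force on the tool from outside, world axes, zero at the start; "moment": the same for the moment, N m; "grip_width": finger opening in m.
Only numpy, scipy, OpenCV 4.12 (cv2) and the standard library are available. Lean on these libraries where they do the work, as an engineer would, in place of code of your own. Each camera call takes 0.05 s, during which the arm holds its last target.

## Task

A glass calibration plate lies label side up on the blue bar; both of its ends are frosted white, but only the label end has a small notch cut out of one corner. Pick the plate up and bring its notched, frosted end in under the lens of the measuring head, label side up and level, centred below the lens and about 40 mm beneath it. Finish holding it there still, clear of the machine; do not bump the machine or drop the plate, and leave the ring gauge, the blue case and the loupe where they are.

Things in the scene. Friction and masses are not known exactly. Their poses are not given: they have to be found in the camera images.
- plate: glass plate 150 x 40 x 8 mm, about 120 g: pale green middle with fine dark rulings, a 32 mm white frosted band at each end. Origin at its centre (half-way up); x along its length towards the label end, y across its width, z out of the label side (up at the start). A 12 x 12 mm notch is cut out of the corner at +x, +y. Grip it across its 40 mm width
- label (a point): middle of the frosted band at the label (notched) end of the plate, on its label side: 59 mm from the plate's centre along its x, 4 mm above the centre. Same axes as the plate
- plain_end (a point): a good place to grip the plate: on its midline, half-way up, 40 mm from the plate's centre towards the end without a notch (35 mm in from that end), 99 mm from the label point along the plate. Same axes as the plate
- rest: fixed dark blue bar 80 x 24 x 25 mm (x, y, height) under the middle of the plate, which lies along it and overhangs it by 8 mm on each side and 35 mm at each end. Origin at the centre of its underside, on the table
- machine: fixed measuring head; origin on the table below the lens axis, z up. Base slab 20 mm high, x -65 to 220, y -75 to 75 mm; on it a 110 mm square stage under the lens, top 32 mm above the table. Column 70 x 60 mm at x = 175 mm; on it an arm 50 mm wide in y, 330 to 390 mm above the table, reaches over to x = -22 mm and carries the lens. -x roughly faces the robot
- lens (a point): centre of the lower face of the lens nose, 155 mm above the table, on the vertical lens axis; axes as the machine. The nose is black, 28 mm in diameter, with an orange ring; above 210 mm a white barrel of 40 mm diameter goes up to the arm. The gap under the lens is open on its -x, +y and -y sides
- ring_gauge: loose steel ring, 56 mm outer and 32 mm inner diameter, 22 mm high; origin at the centre of its underside. Leave alone
- block_case: loose blue case 60 x 100 x 34.5 mm; origin at the centre of its underside. Leave alone
- loupe: loose silver-grey eyepiece loupe, 42 mm diameter, 38 mm high, standing upright; origin at the centre of its underside. Leave alone
There are look-alikes about, which are no part of the job. What is meant by the plate is not brown, and is the smaller of those in its own colour.

How it is judged:
On the way:
1. the plate is held by the fingers, lifted clear of the bar (height (world z) of plate above 0.06 m and contact force between plate and the fingers above 1 N), for 0.2 s.
At the end, for the whole second after the job is handed in: the fingers hold the plate still, label side up and level within 0.15 rad, the middle of its notched frosted end within 12 mm of the lens axis and 25 to 55 mm below the lens nose, with neither plate nor robot touching the machine (horizontal distance between label and lens below 0.012 m and z of label in the frame of lens between -0.055 and -0.025 m and angle between plate's own z axis and vertical below 0.15 rad and linear speed of plate below 0.02 m/s and angular speed of plate below 0.2 rad/s and contact force between plate and the fingers above 1 N and contact force between each of plate, the arm, the fingers and machine below 0.1 N); the arm keeps its last pose, push and grip.
It fails at once if the machine is bumped (more than 3 N) (contact force between any of plate, the arm, the fingers and machine above 3 N).
It fails at once if the plate is dropped to the table (height (world z) of plate below 0.018 m).
It fails at once if a bystander is moved by more than 15 mm (distance of any of ring_gauge, block_case, loupe from where it was at the start of the episode above 0.015 m).
It also fails if it takes over 38 s, if anything falls off the work surface, if the arm or the gripper's body presses on something with over 40 N, if the wrist force passes 120 N, or if a joint passes its speed limit or range.

## Working session

There is one attempt and no reset: what is moved stays moved. The work goes in short steps, Python scripts to look and compute and a tool call to move; the robot and the scene stay as the last step left them, time stands still between calls to the robot, and variables do not carry over. Pictures are saved under pics/ and viewed, and the job is handed in when it is done.

Besides the shell and the picture viewer there is one more tool, called after "Request:" by a JSON object that holds its "method" and its "body", one argument or row to a line. jog_arm: Moves the arm, as the interface text tells. Its arguments: {"type":"object","properties":{"rows":{"type":"array"},"squeeze":{"type":"number"}},"required":["rows"]}

```bash
ls; mkdir -p pics; python3 - <<'E'
from station import ctrl
import cv2,numpy as np
print(ctrl.get_obs(), ctrl.tcp_to_grasp)
for n in("scene","top"):
    im,d=ctrl.camera(n); cv2.imwrite(f"pics/{n}0.png",im[:,:,::-1]); np.savez(f"{n}0.npz",im=im,d=d,**ctrl.camera_model(n)); print(ctrl.camera_model(n))
E
```

```text
pics
{'time_s': 0.0, 'qpos': array([-1.28063921e+00,  3.00452468e-01,  1.52160090e+00,  1.43862635e-05,
        1.32066277e+00, -6.66164240e-02]), 'joint_vel': array([-0.00181772,  0.0010385 , -0.00171094,  0.00015116, -0.00083485,
        0.00202833]), 'tau': array([ 2.42363712e-03, -5.31799364e+01, -3.52728331e+01,  7.09270779e-02,
        2.44835968e-02, -8.25109078e-05]), 'ee_pos': array([ 0.19200654, -0.51511801,  0.20488816]), 'eef_rot': array([-1.64981505,  1.56967275,  1.84854758]), 'force': array([-0.01843372, -0.57167306,  1.08118143]), 'moment': array([ 0.0611949 , -0.01068551,  0.00387803]), 'grip_width': 0.0938125628373479} 0.0188
{'K': array([[488.08324209,   0.        , 274.20947392],
       [  0.        , 488.08324209, 204.30716699],
       [  0.        ,   0.        ,   1.        ]]), 'extrinsics': array([[-0.57098907,  0.59822073, -0.56223077,  1.09520531],
       [ 0.82088102,  0.4253908 , -0.38104726,  0.28854191],
       [ 0.01121743, -0.67909839, -0.73396154,  0.84503939],
       [ 0.        ,  0.        ,  0.        ,  1.        ]])}
{'K': array([[420.60082358,   0.        , 281.08467507],
       [  0.        , 420.60082358, 211.76672193],
       [  0.        ,   0.        ,   1.        ]]), 'extrinsics': array([[-0.00451993, -0.98455073,  0.17504122,  0.3477395 ],
       [-0.99998882,  0.00420685, -0.0021596 , -0.08643734],
       [ 0.00138986, -0.17504902, -0.98455874,  1.10589459],
       [ 0.        ,  0.        ,  0.        ,  1.        ]])}
```

View pics/scene0.png

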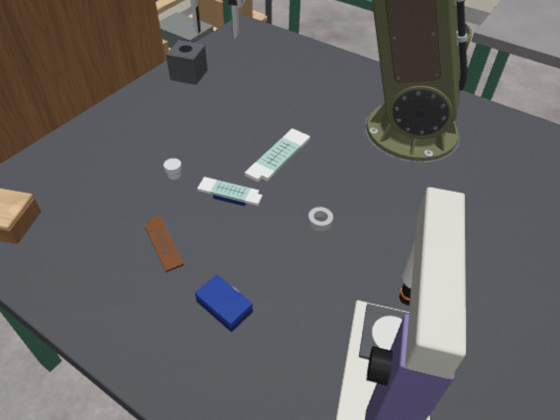

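View pics/top0.png

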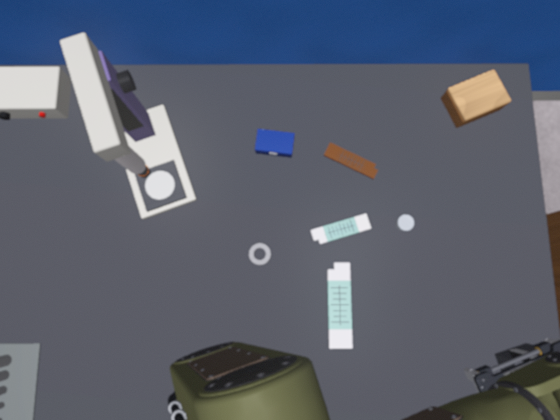

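```bash
python3 - <<'E'
import cv2,numpy as np
t=cv2.imread("pics/top0.png");s=cv2.imread("pics/scene0.png")
a=cv2.resize(t[205:255,300:380],None,fx=8,fy=8,interpolation=cv2.INTER_CUBIC)
cv2.imwrite("pics/tc.png",a)
b=cv2.resize(s[165:215,190:270],None,fx=8,fy=8,interpolation=cv2.INTER_CUBIC)
cv2.imwrite("pics/sc.png",b)
c=cv2.resize(t[30:230,50:210],None,fx=3,fy=3,interpolation=cv2.INTER_CUBIC)
cv2.imwrite("pics/mc.png",c)
E
```

```text
(no output)
```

View pics/tc.png

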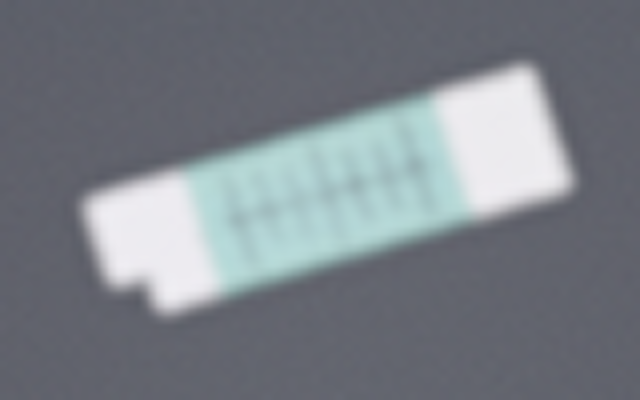

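View pics/sc.png

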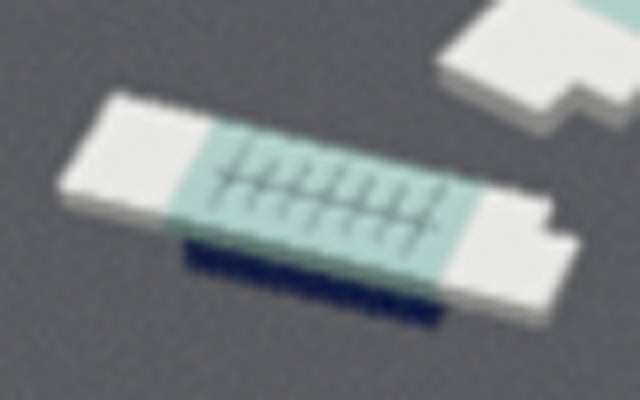

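View pics/mc.png

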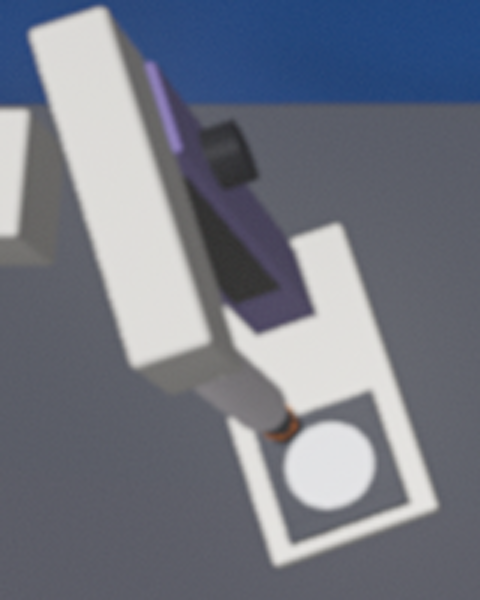

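```bash
cat > h.py <<'E'
import numpy as np,cv2
def load(n):
    z=np.load(n); return z['im'],z['d'],z['K'],z['extrinsics']
def plane(K,E,u,v,z):
    r=E[:3,:3]@np.linalg.solve(K,[u,v,1]); o=E[:3,3]; return o+r*(z-o[2])/r[2]
def proj(K,E,p):
    q=np.linalg.inv(E)@np.r_[p,1]; q=K@q[:3]; return q[:2]/q[2]
E
python3 - <<'E'
from h import *
im,d,K,E=load('top0.npz')
f8=lambda X,Y:(300+(X+.5)/8-.5,205+(Y+.5)/8-.5)
f3=lambda X,Y:(50+(X+.5)/3-.5,30+(Y+.5)/3-.5)
P=[plane(K,E,*f8(*q),0.033)for q in((82,197),(535,62),(575,187),(160,320))]
for p in P:print('top',p.round(4))
print([np.linalg.norm(P[i]-P[i+1]) for i in range(3)])
# mask fit
hs=d; 
v,u=np.mgrid[:420,:560]
r=np.stack([(u-K[0,2])/K[0,0],(v-K[1,2])/K[1,1],np.ones_like(u,float)],-1)*d[...,None]
W=r@E[:3,:3].T+E[:3,3]
m=(W[...,2]>0.022)&(u>300)&(u<380)&(v>205)&(v<255)
print('plate z',np.median(W[m][:,2]),m.sum()); b=cv2.minAreaRect(W[m][:,:2].astype(np.float32)*1000);print(b)
for z,q in((.02,(275,565)),(.02,(437,507)),(.02,(343,225)),(.032,(290,543)),(.032,(410,500)),(.032,(372,392)),(.032,(330,465))):print('mach',z,plane(K,E,*f3(*q),z).round(4), W[tuple(int(round(x)) for x in f3(*q)[::-1])].round(3))
for n,(x0,x1,y0,y1) in dict(ring=(245,275,240,270),case=(250,300,125,160),loupe=(395,418,212,234),big=(322,360,258,352)).items():
    mm=(W[...,2]>0.01)&(u>x0)&(u<x1)&(v>y0)&(v<y1); w=W[mm];print(n,w.min(0).round(3),w.max(0).round(3))
im,d,K,E=load('scene0.npz')
f=lambda X,Y:(190+(X+.5)/8-.5,165+(Y+.5)/8-.5)
for q in((118,92),(60,188),(550,312),(580,240)):print('scene',plane(K,E,*f(*q),.033).round(4))
s=cv2.imread('pics/scene0.png')
cv2.imwrite('pics/sl.png',cv2.resize(s[240:400,335:475],None,fx=4,fy=4,interpolation=cv2.INTER_CUBIC))
E
```

```text
top [ 0.4927 -0.1625  0.033 ]
top [ 0.5361 -0.3099  0.033 ]
top [ 0.4952 -0.3212  0.033 ]
top [ 0.4529 -0.1867  0.033 ]
[np.float64(0.15372254369784785), np.float64(0.04240554374984852), np.float64(0.14091801348011648)]
plate z 0.031907229724563946 899
((457.8203125, -186.4440460205078), (78.08281707763672, 287.0183410644531), 32.526451110839844)
mach 0.02 [0.5258 0.2766 0.02  ] [ 0.529  0.285 -0.002]
mach 0.02 [0.5768 0.1371 0.02  ] [0.577 0.139 0.013]
mach 0.02 [0.8408 0.2313 0.02  ] [ 0.85   0.238 -0.002]
mach 0.032 [0.5431 0.2606 0.032 ] [0.545 0.267 0.016]
mach 0.032 [0.5806 0.1583 0.032 ] [0.581 0.159 0.035]
mach 0.032 [0.6783 0.1952 0.032 ] [0.68  0.195 0.029]
mach 0.032 [0.6122 0.2293 0.032 ] [0.611 0.228 0.033]
ring [ 0.348 -0.086  0.01 ] [ 0.459 -0.006  1.106]
case [ 0.348 -0.124  0.01 ] [ 0.765 -0.02   1.106]
loupe [ 0.348 -0.429  0.019] [ 0.531 -0.086  1.106]
big [ 0.198 -0.266  0.01 ] [ 0.41  -0.086  1.106]
scene [ 0.4945 -0.3217  0.033 ]
scene [ 0.5351 -0.3092  0.033 ]
scene [ 0.4922 -0.1638  0.033 ]
scene [ 0.4643 -0.1734  0.033 ]
```

View pics/sl.png

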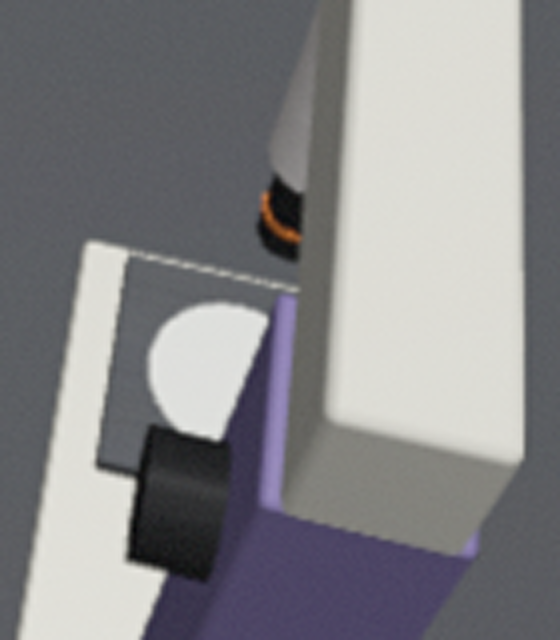

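```bash
python3 - <<'E'
from scipy.spatial.transform import Rotation as R
from station import ctrl
import numpy as np
print(R.from_euler('xyz',ctrl.get_obs()['eef_rot']).as_matrix().round(3))
E
```

```text
[[-0.     0.349 -0.937]
 [ 0.001 -0.937 -0.349]
 [-1.    -0.001 -0.   ]]
```

Request:
{"method": "jog_arm", "body": {
  "rows": [0.024, 0.018, 0, 0, 0, 6.5, 0, 0.024, 0.018, 0, 0, 0, 6.5, 0, 0.024, 0.018, 0, 0, 0, 6.5, 0, 0.024, 0.018, 0, 0, 0, 6.5, 0, 0.024, 0.018, 0, 0, 0, 6.5, 0, 0.024, 0.018, 0, 0, 0, 6.5, 0, 0.024, 0.018, 0, 0, 0, 6.5, 0, 0.024, 0.018, 0, 0, 0, 6.5, 0],
  "squeeze": 40
}}

```text
time_s: 0.77
ee_pos: [0.385, -0.3702, 0.2052]
eef_rot: [-2.025, 1.57, 2.387]
force: [-0.1, 0.5, 0.4]
grip_width: 0.0938
```

Request:
{"method": "jog_arm", "body": {
  "rows": [0.024, 0.018, 0, 0, 0, 6.8, 0, 0.024, 0.018, 0, 0, 0, 6.8, 0, 0.024, 0.018, 0, 0, 0, 6.8, 0, 0.024, 0.018, 0, 0, 0, 6.8, 0, 0.024, 0.018, 0, 0, 0, 6.8, 0, 0, 0, 0, 6.4, 1.9, 0, 0, 0, 0, 0, 6.4, 1.9, 0, 0, 0, 0, 0, 6.4, 1.9, 0, 0]
}}

```text
time_s: 1.43
ee_pos: [0.5047, -0.2805, 0.2062]
eef_rot: [3.139, 1.216, 1.858]
force: [-0.4, -0.0, -0.1]
grip_width: 0.0941
```

Request:
{"method": "jog_arm", "body": {
  "rows": [0, 0, 0, 0, 0, 0, 0, 0, 0, 0, 0, 0, 0, 0]
}}

```text
time_s: 1.6
ee_pos: [0.5039, -0.2821, 0.2039]
eef_rot: [-3.135, 1.221, 1.862]
force: [0.3, 0.5, -0.1]
grip_width: 0.0941
```

```bash
cat > look.py <<'E'
from scipy.spatial.transform import Rotation as R
from station import ctrl
import numpy as np,cv2,sys
o=ctrl.get_obs()
T=R.from_euler('xyz',o['eef_rot']).as_matrix()
print(o['time_s'],o['ee_pos'].round(4),'q',o['qpos'].round(3),'F',o['force'].round(2),o['grip_width']);print(T.round(3))
print('grasp',(o['ee_pos']-.0188*T[:,0]).round(4))
for n in sys.argv[2:]:
    M=ctrl.camera_model(n);im,d=ctrl.camera(n); cv2.imwrite(f"pics/{n}{sys.argv[1]}.png",im[:,:,::-1]); np.savez(f"{n}{sys.argv[1]}.npz",im=im,d=d,**M)
E
python3 look.py 1 wrist scene
```

```text
1.6 [ 0.5039 -0.2821  0.2039] q [-0.667  0.533  1.236  0.199  1.661 -0.963] F [ 0.28  0.5  -0.13] 0.0940666012396453
[[-0.099  0.959  0.264]
 [ 0.328  0.282 -0.902]
 [-0.939 -0.002 -0.343]]
grasp [ 0.5057 -0.2883  0.2215]
```

View pics/wrist1.png

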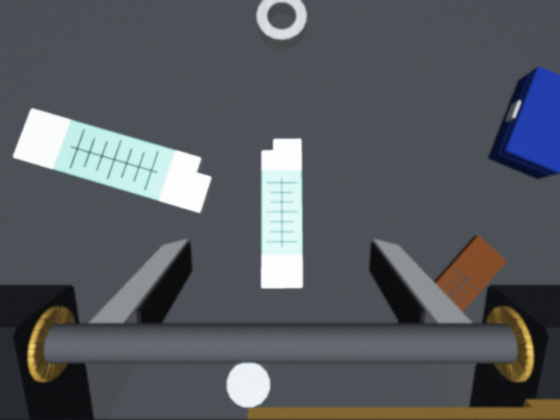

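The wrist view shows the plate (smaller green one, x 261–302, y 139–288, notch at upper left), in line with the open fingers. The larger green one is at (110,160), the brown one at (470,280).

```bash
python3 - <<'E'
from h import *
im,d,K,E=load('wrist1.npz')
P=[plane(K,E,u,v,.033) for u,v in((261.,287.5),(302.3,287),(301.3,139))]
for p in P:print(p.round(4))
print(np.linalg.norm(P[0]-P[1]),np.linalg.norm(P[2]-P[1]))
x=(P[2]-P[1])/np.linalg.norm(P[2]-P[1]);m=(P[0]+P[2])/2;print('centre',m,'yaw',np.arctan2(x[1],x[0]),'plain',m-.04*x)
E
```

```text
[ 0.4953 -0.3218  0.033 ]
[ 0.5344 -0.3098  0.033 ]
[ 0.4922 -0.1658  0.033 ]
0.04083099938962336 0.15010553306624397
centre [ 0.49376671 -0.24376481  0.033     ] yaw 1.8558631531226597 plain [ 0.50501558 -0.28215052  0.033     ]
```

Request:
{"method": "jog_arm", "body": {
  "rows": [0, 0.003, -0.03, 0, 0, 0, 0, 0, 0.003, -0.03, 0, 0, 0, 0, 0, 0.001, -0.03, 0, 0, 0, 0, 0, 0, -0.03, 0, 0, 0, 0, -0.001, 0, -0.028, 0, 0, 0, 0, 0, 0, -0.022, 0, 0, 0, 0, 0, 0, -0.013, 0, 0, 0, 0, 0, 0, -0.009, 0, 0, 0, 0]
}}

```text
time_s: 2.37
ee_pos: [0.503, -0.2738, 0.0129]
eef_rot: [-3.139, 1.222, 1.861]
force: [1.0, -0.4, 0.7]
grip_width: 0.094
```

Request:
{"method": "jog_arm", "body": {
  "rows": [0, 0, 0, 0, 0, 0, 0, 0, 0, 0, 0, 0, 0, 0]
}}

```text
time_s: 2.53
ee_pos: [0.5036, -0.2745, 0.0145]
eef_rot: [3.141, 1.223, 1.858]
force: [-0.3, -0.2, 0.7]
grip_width: 0.0939
```

```bash
python3 look.py 2 wrist
```

```text
2.5333 [ 0.5036 -0.2745  0.0145] q [-0.658  0.726  1.397  0.208  1.31  -1.029] F [-0.31 -0.25  0.67] 0.09390575529362616
[[-0.097  0.959  0.267]
 [ 0.327  0.283 -0.901]
 [-0.94   0.    -0.341]]
grasp [ 0.5054 -0.2806  0.0322]
```

View pics/wrist2.png

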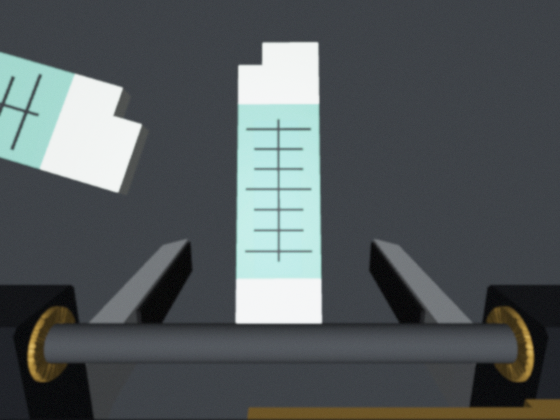

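The view shows the plate midway between the fingers, midline at about x=279. I'll lower 3 mm and close.

Request:
{"method": "jog_arm", "body": {
  "rows": [0, 0, -0.003, 0, 0, 0, 0, 0, 0, 0, 0, 0, 0, 0.3, 0, 0, 0, 0, 0, 0, 0.5, 0, 0, 0, 0, 0, 0, 0.7, 0, 0, 0, 0, 0, 0, 0.8, 0, 0, 0, 0, 0, 0, 0.9, 0, 0, 0, 0, 0, 0, 1, 0, 0, 0, 0, 0, 0, 1],
  "squeeze": 40
}}

```text
time_s: 3.25
ee_pos: [0.5031, -0.2744, 0.0105]
eef_rot: [-3.14, 1.221, 1.859]
force: [0.7, -0.9, -0.1]
grip_width: 0.0506
```

Request:
{"method": "jog_arm", "body": {
  "rows": [0, 0, 0, 0, 0, 0, 1, 0, 0, 0, 0, 0, 0, 1, 0, 0, 0, 0, 0, 0, 1, 0, 0, 0, 0, 0, 0, 1]
}}

```text
time_s: 3.58
ee_pos: [0.5031, -0.2744, 0.0105]
eef_rot: [-3.14, 1.221, 1.859]
force: [-0.6, -0.3, 0.3]
grip_width: 0.0391
```

```bash
python3 look.py 3
```

```text
3.5833 [ 0.5031 -0.2744  0.0105] q [-0.658  0.732  1.398  0.209  1.305 -1.03 ] F [-0.55 -0.27  0.28] 0.03914826239574097
[[-0.097  0.959  0.266]
 [ 0.328  0.283 -0.901]
 [-0.94  -0.001 -0.342]]
grasp [ 0.5049 -0.2805  0.0281]
```

Request:
{"method": "jog_arm", "body": {
  "rows": [0, 0, 0.004, 0, 0, 0, 1, 0, 0, 0.008, 0, 0, 0, 1, 0, 0, 0.014, 0, 0, 0, 1, 0, 0, 0.016, 0, 0, 0, 1, 0, 0, 0.016, 0, 0, 0, 1, 0, 0, 0.014, 0, 0, 0, 1, 0, 0, 0.008, 0, 0, 0, 1, 0, 0, 0.003, 0, 0, 0, 1]
}}

```text
time_s: 4.25
ee_pos: [0.5036, -0.2747, 0.0954]
eef_rot: [3.139, 1.223, 1.855]
force: [0.8, -0.7, -1.7]
grip_width: 0.0394
```

Request:
{"method": "jog_arm", "body": {
  "rows": [0, 0, 0, 0, 0, 0, 1, 0, 0, 0, 0, 0, 0, 1, 0, 0, 0, 0, 0, 0, 1]
}}

```text
time_s: 4.5
ee_pos: [0.5028, -0.2741, 0.0926]
eef_rot: [-3.138, 1.22, 1.862]
force: [0.2, -0.5, -1.4]
grip_width: 0.0395
```

```bash
python3 look.py 4 wrist scene
```

```text
4.5 [ 0.5028 -0.2741  0.0926] q [-0.658  0.625  1.362  0.203  1.446 -1.   ] F [ 0.19 -0.5  -1.37] 0.039506824148910685
[[-0.099  0.959  0.265]
 [ 0.329  0.283 -0.901]
 [-0.939 -0.001 -0.344]]
grasp [ 0.5046 -0.2803  0.1103]
```

View pics/wrist4.png

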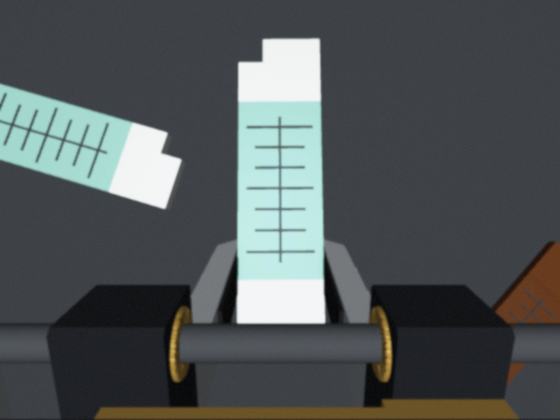

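View pics/scene4.png

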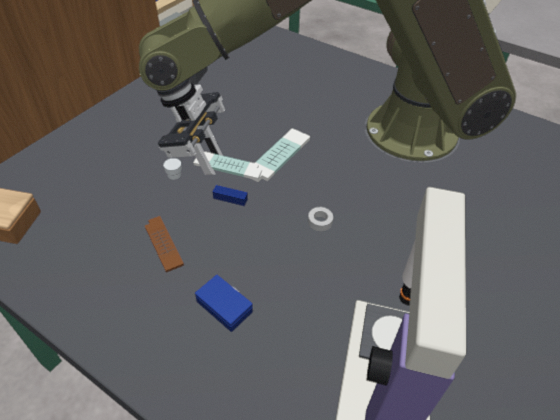

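The plate is lifted and level, with its notch at the far end (238–262, 40–62). I'll now carry it to the pre-approach point.

Request:
{"method": "jog_arm", "body": {
  "rows": [-0.003, 0.01, 0, 0, 0, -2, 1, -0.006, 0.02, 0, 0, 0, -4, 1, -0.0063, 0.027, 0, 0, 0, -5.4, 1, -0.0063, 0.027, 0, 0, 0, -5.4, 1, -0.0063, 0.027, 0, 0, 0, -5.4, 1, -0.0063, 0.027, 0, 0, 0, -5.4, 1, -0.0063, 0.027, 0, 0, 0, -5.4, 1, -0.0063, 0.027, 0, 0, 0, -5.4, 1]
}}

```text
time_s: 5.27
ee_pos: [0.4556, -0.0812, 0.0931]
eef_rot: [-3.138, 1.221, 1.186]
force: [0.6, 0.3, -1.0]
grip_width: 0.0391
```

Request:
{"method": "jog_arm", "body": {
  "rows": [-0.0063, 0.027, 0, 0, 0, -5.4, 1, -0.0063, 0.027, 0, 0, 0, -5.4, 1, -0.0063, 0.027, 0, 0, 0, -5.4, 1, -0.0063, 0.027, 0, 0, 0, -5.4, 1, -0.0063, 0.027, 0, 0, 0, -5.4, 1, -0.0063, 0.027, 0, 0, 0, -5.4, 1, -0.006, 0.027, 0, 0, 0, -5.4, 1, -0.006, 0.027, 0, 0, 0, -5.4, 1]
}}

```text
time_s: 5.93
ee_pos: [0.4104, 0.1151, 0.093]
eef_rot: [-3.14, 1.225, 0.499]
force: [-0.2, 0.8, -0.7]
grip_width: 0.0389
```

Request:
{"method": "jog_arm", "body": {
  "rows": [-0.005, 0.02, 0, 0, 0, -3.2, 1, -0.003, 0.01, 0, 0, 0, -1.6, 1, 0, 0, 0, 0, 0, 0, 1, 0, 0, 0, 0, 0, 0, 1, 0, 0, 0, 0, 0, 0, 1]
}}

```text
time_s: 6.35
ee_pos: [0.4031, 0.1434, 0.0929]
eef_rot: [-3.141, 1.227, 0.419]
force: [-0.3, -0.2, -0.6]
grip_width: 0.0395
```

```bash
python3 look.py 5 wrist scene top
```

```text
6.35 [0.4031 0.1434 0.0929] q [ 0.212 -0.004  2.208  0.122  0.604  1.276] F [-0.32 -0.16 -0.63] 0.03952058087540879
[[ 0.308  0.406 -0.86 ]
 [ 0.137 -0.914 -0.382]
 [-0.941 -0.    -0.337]]
grasp [0.3973 0.1409 0.1106]
```

View pics/wrist5.png

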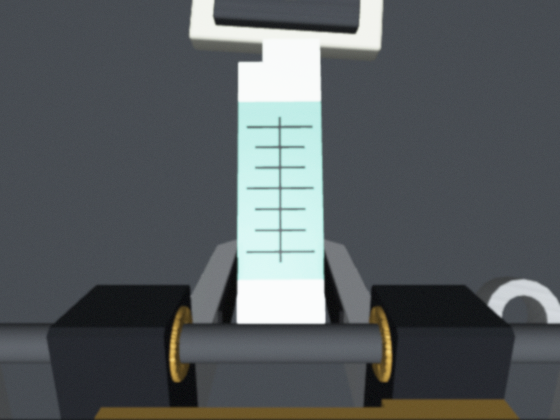

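View pics/scene5.png

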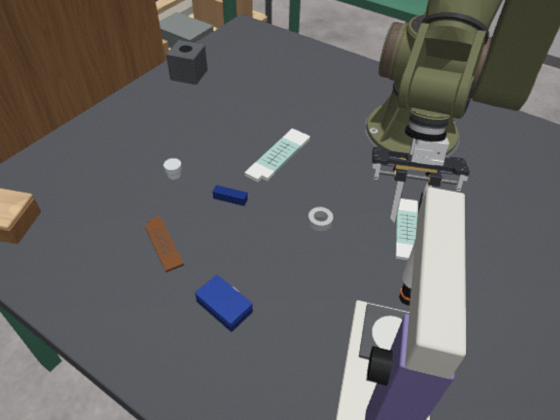

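View pics/top5.png

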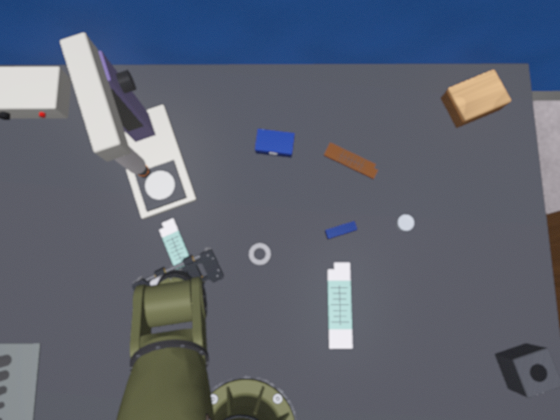

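```bash
cat > lab.py <<'E'
from h import *
import sys
def lab(n,zt=.1155):
    im,d,K,E=load(n)
    P=[plane(K,E,u,v,zt) for u,v in((320.,40),(263,40),(238.5,101.5),(321,101))]
    print([p.round(4) for p in P])
    x=(P[0]-P[3]);print('band',np.linalg.norm(x),'w',np.linalg.norm(P[2]-P[3]));
    m=(P[2]+P[3])/2; x=x/np.linalg.norm(x); print('label',(m+.016*x).round(4),'yaw',np.arctan2(x[1],x[0]))
lab(sys.argv[1])
E
python3 lab.py wrist5.npz
python3 - <<'E'
import cv2
s=cv2.imread('pics/wrist5.png');cv2.imwrite('pics/w5c.png',cv2.resize(s[0:140,180:390],None,fx=3.8,fy=3.8))
E
```

```text
[array([0.5091, 0.1683, 0.1155]), array([0.4977, 0.1941, 0.1155]), array([0.464 , 0.1921, 0.1155]), array([0.4805, 0.1554, 0.1155])]
band 0.03134286856087992 w 0.0402432450927322
label [0.4868 0.1803 0.1155] yaw 0.42193791334248143
```

View pics/w5c.png

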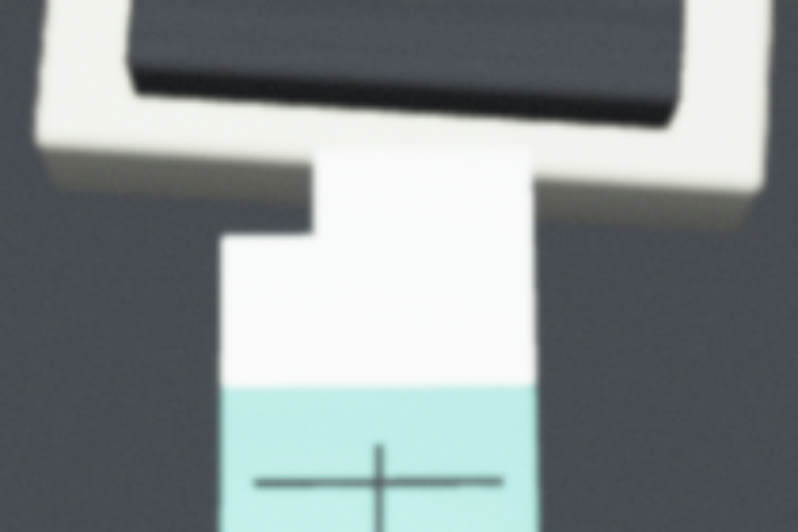

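Request:
{"method": "jog_arm", "body": {
  "rows": [0, 0, 0, 0, 0, -2, 1, 0, 0, 0, 0, 0, -2, 1, 0.005, 0.002, 0, 0, 0, 0, 1, 0.011, 0.005, 0, 0, 0, 0, 1, 0.014, 0.006, 0, 0, 0, 0, 1, 0.014, 0.006, 0, 0, 0, 0, 1, 0.011, 0.005, 0, 0, 0, 0, 1, 0.005, 0.002, 0, 0, 0, 0, 1]
}}

```text
time_s: 7.17
ee_pos: [0.4646, 0.17, 0.093]
eef_rot: [-3.142, 1.226, 0.349]
force: [0.2, 0.3, -1.3]
grip_width: 0.0397
```

Request:
{"method": "jog_arm", "body": {
  "rows": [0, 0, 0, 0, 0, 0, 1, 0, 0, 0, 0, 0, 0, 1]
}}

```text
time_s: 7.33
ee_pos: [0.4628, 0.1695, 0.0927]
eef_rot: [-3.141, 1.227, 0.348]
force: [0.6, -0.1, -1.6]
grip_width: 0.0393
```

```bash
python3 look.py 6 wrist scene; python3 - <<'E'
import cv2
s=cv2.imread('pics/scene6.png');cv2.imwrite('pics/s6c.png',cv2.resize(s[130:350,330:500],None,fx=2.7,fy=2.7))
E
```

```text
7.3333 [0.4628 0.1695 0.0927] q [0.261 0.142 2.05  0.052 0.608 1.446] F [ 0.61 -0.08 -1.55] 0.03930843000304412
[[ 0.317  0.341 -0.885]
 [ 0.115 -0.94  -0.321]
 [-0.941 -0.    -0.337]]
grasp [0.4569 0.1674 0.1104]
```

View pics/s6c.png

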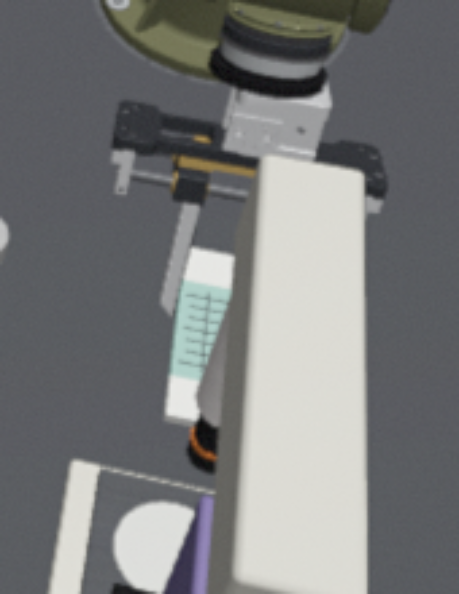

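View pics/wrist6.png

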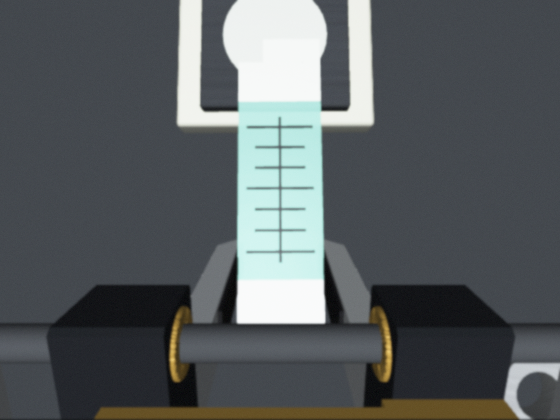

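```bash
python3 - <<'E'
from h import *
im,d,K,E=load('wrist6.npz')
a=plane(K,E,178,124.5,.02);b=plane(K,E,373.5,124,.02);print(a,b,np.linalg.norm(a-b)); m=(a+b)/2; y=(a-b)/np.linalg.norm(a-b); x=np.array([y[1],-y[0],0]); print('axis',m+.065*x,np.arctan2(x[1],x[0]))
print(plane(K,E,275,34,.032))
E
python3 lab.py wrist6.npz
```

```text
[0.52721086 0.2743916  0.02      ] [0.57772414 0.13570227 0.02      ] 0.1476019003008411
axis [0.61354264 0.22729165 0.02      ] 0.3492854365247878
[0.61300946 0.22743548 0.032     ]
[array([0.5701, 0.1869, 0.1155]), array([0.5605, 0.2134, 0.1155]), array([0.5269, 0.2138, 0.1155]), array([0.5408, 0.1761, 0.1155])]
band 0.031287061487074136 w 0.04018262601092007
label [0.5488 0.2004 0.1155] yaw 0.3515874099717025
```

Request:
{"method": "jog_arm", "body": {
  "rows": [0.004, 0.002, 0, 0, 0, 0, 1, 0.01, 0.004, 0, 0, 0, 0, 1, 0.013, 0.005, 0, 0, 0, 0, 1, 0.013, 0.006, 0, 0, 0, 0, 1, 0.012, 0.005, 0, 0, 0, 0, 1, 0.008, 0.0035, 0, 0, 0, 0, 1, 0.004, 0.002, 0, 0, 0, 0, 1, 0, 0, 0, 0, 0, 0, 1]
}}

```text
time_s: 8.1
ee_pos: [0.5274, 0.1976, 0.093]
eef_rot: [-3.141, 1.226, 0.348]
force: [0.1, 0.1, -1.2]
grip_width: 0.0395
```

Request:
{"method": "jog_arm", "body": {
  "rows": [0, 0, 0, 0, 0, 0, 1, 0, 0, 0, 0, 0, 0, 1, 0, 0, 0, 0, 0, 0, 1, 0, 0, 0, 0, 0, 0, 1]
}}

```text
time_s: 8.43
ee_pos: [0.5268, 0.1973, 0.0931]
eef_rot: [-3.141, 1.226, 0.348]
force: [-0.3, 0.1, -1.1]
grip_width: 0.0395
```

```bash
python3 look.py 7 wrist scene top; python3 lab.py wrist7.npz; python3 - <<'E'
import cv2,numpy as np
s=cv2.imread('pics/scene7.png');t=cv2.imread('pics/top7.png');w=cv2.imread('pics/wrist7.png')
a=cv2.resize(s[170:340,340:470],(400,523));b=cv2.resize(t[110:240,100:200],(400,520))
cv2.imwrite('pics/s7c.png',np.hstack([a[:520],b]))
E
```

```text
8.4333 [0.5268 0.1973 0.0931] q [0.283 0.284 1.87  0.037 0.644 1.48 ] F [-0.32  0.12 -1.05] 0.03953922003838811
[[ 0.318  0.341 -0.885]
 [ 0.115 -0.94  -0.321]
 [-0.941 -0.    -0.338]]
grasp [0.5209 0.1951 0.1108]
[array([0.6345, 0.2146, 0.1155]), array([0.6249, 0.2412, 0.1155]), array([0.5911, 0.2416, 0.1155]), array([0.605 , 0.2038, 0.1155])]
band 0.03140397112239185 w 0.0403098305845465
label [0.6131 0.2282 0.1155] yaw 0.3511259667250168
```

View pics/s7c.png

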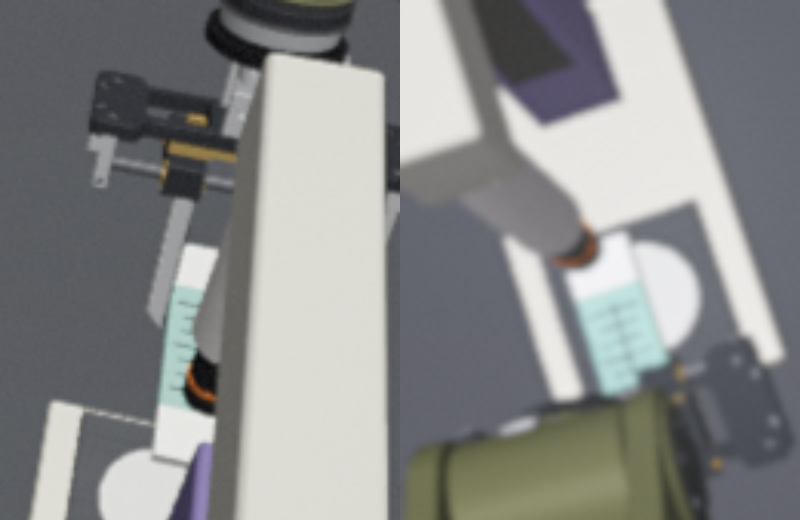

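View pics/wrist7.png

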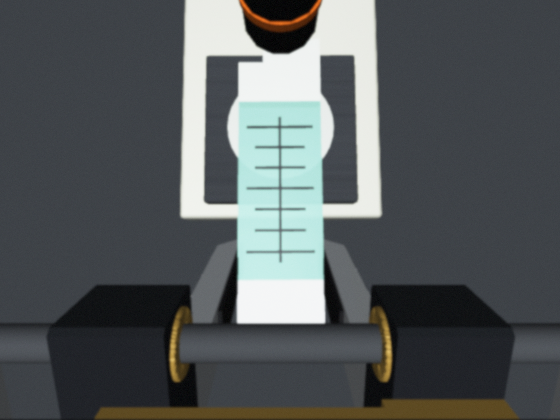

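```bash
python3 - <<'E'
from h import *
im,d,K,E=load('wrist7.npz')
t=np.linspace(0,6.28,200)
for c in((.6127,.2283),(.6127,.2243),(.6167,.2283)):
    P=np.array([proj(K,E,np.r_[c[0]+.014*np.cos(a),c[1]+.014*np.sin(a),.155]) for a in t]); print(c,P.min(0).round(1),P.max(0).round(1))
cv2.imwrite('pics/w7c.png',cv2.resize(im[0:110,200:360,::-1],None,fx=5,fy=5))
E
```

```text
(0.6127, 0.2283) [242.4 -12.8] [315.2  56. ]
(0.6127, 0.2243) [252.1  -9.5] [325.1  59.4]
(0.6167, 0.2283) [246.  -21.8] [318.7  46.6]
```

View pics/w7c.png

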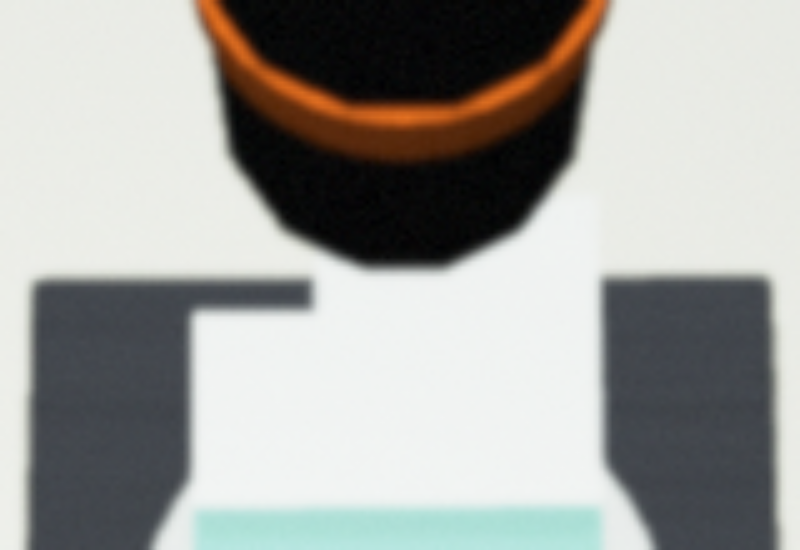

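The lens nose's lower face sits at about (281, 53) px, where a projected lens at (0.613, 0.228) predicts (279, 56). That agrees to within about 2 mm, the arm is still and there's no contact, so I'm handing in.

```bash
python3 - <<'E'
from station import ctrl
o=ctrl.get_obs();print(o['time_s'],abs(o['joint_vel']).max(),o['force']);print(ctrl.hand_in())
E
```

```text
8.5833 0.0032197906334549007 [ 0.19684737 -0.31481804 -0.95234236]
the job is handed in; nothing more can be done
None
```

I gripped the plate across its width near the plain end, lifted it off the bar and brought the notched end in under the lens from the robot's side. I handed it in at 8.6 s; no verdict was reported.

- **Position:** the last wrist picture put the label at (0.613, 0.228). The lens axis was at about (0.613, 0.228), averaged from the top and wrist cameras. Those two camera estimates differed by about 2 mm, and the plate is well inside the 12 mm limit.
- **Height:** the label was at about z = 0.1155, which is 39.5 mm below the lens. I took this from the arm's pose. The picture only supports it indirectly: at that height the frosted band measured 31.4 mm, against a true 32 mm.
- **Level and grip:** the plate lies label side up. It looked level in the pictures, but I did not measure its tilt. The fingers hold it with 40 N at a 39.5 mm opening.
- **Stillness and contact:** the fastest joint was moving at 0.003 rad/s. The tool force was about 1 N, roughly the plate's weight, so there was no sign of touching the machine.
- **Bystanders:** the ring gauge, blue case and loupe looked unmoved in the pictures after the carry. I did not measure their positions.

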